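# Toothbrush out of its stand and level under the paste nozzle

## Task

Draw the bamboo toothbrush out of its sloping chrome stand, turn it level with the bristles facing up, and hold the middle of the bristles about two centimetres straight below the nozzle of the white toothpaste dispenser. Do not let the brush touch the dispenser, leave everything else on the ledge where it is, and finish still holding the brush there, level and still.

Things in the scene. Friction and masses are not known exactly. Their poses are not given: they have to be found in the camera images.
- toothbrush: Bamboo toothbrush, 200 mm, 28 g, loose in the stand, head up, about 45 deg above level, bristles on its upper side; slides out along its length. Origin: on the handle's centre line, 100 mm from the foot, near the balance point, 45 mm outside the stand: grip it here. x to the head, z out of the bristles, y across. Handle 13 wide (y), 9 thick (z), x -100 to 50; neck 8 wide; head 13 wide, x 68 to 100.
- bristles (a point): Middle of the top of the cream bristle block (26 mm long, 11 mm wide), at x = +85 mm, z = +14 mm in the brush's frame.
- brush_foot (a point): Foot end of the handle, at x = -100 mm in the brush's frame.
- holder: Fixed toothbrush stand: a white disc foot, 84 mm across, 12 mm thick, with a chrome sleeve that slopes up towards its +x side (roughly towards the robot) at 48 degrees. Socket 15 by 11 mm inside, 55 mm deep, walls 3 mm. Origin: under the middle of the disc, on the ledge; z up.
- holder_mouth (a point): Middle of the open upper end of the stand's sleeve, 88 mm above the ledge and 10 mm to the -x side of the stand's origin.
- dispenser: Fixed white toothpaste dispenser, 272 mm tall. Origin: on the ledge straight below the nozzle; z up; its +x lies roughly along the robot's left. A level arm (30 mm wide, 222 to 246 mm high, rounded end 15 mm past the nozzle on the -x side) runs to +x to a column (40 by 50 mm) 95 mm from the nozzle. Foot 100 x 90 x 15 mm, x 35 to 135 mm. Its -x side is open: the brush can come in from there, head first.
- nozzle (a point): Lower tip of the blue nozzle (12 mm across, pointing down, 27 mm long) under the rounded end of the dispenser's arm, 195 mm above the ledge.
- pill_case: Loose grey pill case, 85 x 40 x 21 mm; origin in the middle of its underside. Leave alone.
- soap_dish: Loose white ceramic soap dish, 125 x 85 x 22 mm; origin in the middle of its underside. Leave alone.
- soap: Loose pale green bar of soap lying in the dish, 75 x 50 x 13 mm; origin in the middle of its underside. Leave alone.
- nail_brush: Loose bamboo nail brush, 85 x 38 x 28 mm; origin in the middle of its underside. Leave alone.
- rinse_bottle: Loose green mouth rinse bottle, 60 mm across, 150 mm tall; origin in the middle of its underside. Leave alone.
- denture_box: Fixed clear plastic denture box, 100 x 110 x 65 mm, with a white hinged basket in it; origin in the middle of its underside. Not needed.
- beaker_clip: Fixed chrome clip on a post gripping a glass beaker, 110 mm tall and 72 mm across; origin under the middle of the beaker, the post 75 mm to its +x side. Not needed.
Things that resemble listed ones, but are neither listed nor needed, are in the scene too. There is more than one size of the toothbrush; the job needs the middle-sized.

How it is judged:
By the outcome, as a careful person would: the job done as asked, in the order asked, and still so for the second after the job is handed in, while the arm keeps its last pose, push and grip.
It also fails if it takes over 43 s, if anything falls off the work surface, if the arm or the gripper's body presses on something with over 40 N, if the wrist force passes 120 N, or if a joint passes its speed limit or range.

## Robot

A 7-joint arm with a two-finger parallel gripper is mounted at the origin on the work surface. World frame = base frame: x ahead of the robot, y to its left, z up, the work surface at z = 0. Lengths are in mm, angles in rad, forces in N, time in s.
With the tool pointing down it reaches from about 400 to 875 mm from the base axis. Payload 4.4 kg.
Tool frame: the origin (TCP) lies midway between the tips of the shut fingers; the grasp point (between the pads) lies ctrl.tcp_to_grasp behind it (ctrl.tcp_to_grasp is the distance from the TCP to the grasp point, in mm); z points along the fingers, y is the line along which they close (so a half turn about z gives the same grasp; the last joint's range is limited). The gripper opens to 85 mm and grips with 20 to 120 N. Pads are 22 mm wide; open, the fingers measure 114 mm over their backs; the gripper's body (76 mm by 85 mm) begins 54 mm behind the grasp point. The pads swing forward as they close: fully open they stand 13 mm farther back than shut.
Start: joints at [1.175, 0.628, 0.038, 1.517, -0.027, 0.996, -0.02], TCP at [210.533, -614.975, 231.313] pointing down, gripper open.
Joint ranges: [-3.06, 3.06], [-0.37, 2.12], [-1.25, 1.32], [0.18, 2.47], [-1.1, 4.24], [0.23, 1.98], [-2.94, 2.94]. Speed limits (rad/s): [2.57, 2.57, 3.14, 3.14, 3.14, 3.14, 3.14].

## Interface

Orientations are given as [roll, pitch, yaw] about the fixed x, y, z axes, in that order (R = Rz(yaw) Ry(pitch) Rx(roll)).
In Python, from cell import ctrl, get_image, get_calibration, workorder, boxes_of, place_of gives the robot as it stands.
- The arm moves only by the tool play_rows, never from a script. Its argument "series" is a list that holds one entry, the list of rows, each a list of 7 numbers: the shift along the world's x, y, z in cm, then the turn, a rotation vector about the world's x, y, z in degrees, then the closure, from 0 (fully open) to 1 (shut). A call has 1 to 20 rows; each row shifts and turns the commanded pose from where the row before left it; what a row does not reach is not made up. A row lasts 1/8 s, in which the tool goes at most 62.5 mm and 10.7 degrees, less where a joint would pass 70% of its speed; a pose out of reach is approached as far as the arm can. A call with a gripper value outside its range is refused whole. The fingers move at their own pace and stop on an object; the grip force is fixed at half the most. Time passes only in rows, so rows that do not move let the fingers close. It gives the time, the measured TCP pose, the force, the opening and the grip force at its end, in the units of the state.
- ctrl.read_state(): the state, without advancing time (a new reading comes with each control period).
- get_image(name): name is "scene" or "top" or "wrist"; returns (picture, depth): 384x512x3 uint8, red, green, blue; 384x512 float32, mm along the optical axis (not along the pixel's ray), 0 where there is no reading.
- get_calibration(name): a dict with "K" (3x3 intrinsics, pixels), "R" (3x3) and "t" (3): a world point X has camera coordinates R X + t; the wrist camera has in their place "mount" (4x4, takes a point from camera to tool coordinates, whose origin is the TCP and whose axes are the flange's). Camera axes: x right, y down, z forward; pixel columns grow to the right and rows downward; lengths in mm; the calibration is good to about 2 mm. The wrist camera is an equidistant fisheye: a pixel r from the principal point sees the ray r / f radians off the axis. A picture is of the moment at which its call begins: read the wrist's pose just before it. get_calibration takes no time and is no camera call.
- workorder.finish_job(): hands the job in; it is judged then, once.
Trained networks look in the newest picture that a camera, given by its name, has taken for a name from the list of things; names that differ only in an ending like _2 or _b are one class to them, and where a whole thing is asked for, a point or a joint stands for the part that bears it (a point fixed in the world has none). Each returns a list of dicts, best first, with "p" (0 to 1); they miss things now and then, are a little off and sometimes report something else, mostly with a low value. They report only what shows in the picture. A call takes as long as a camera call. They do not tell look-alikes from the thing itself.
- boxes_of(target, camera): "pixel" ([column, row] in pixels, amid what is visible of it).
- place_of(target, camera): "pixel" ([column, row] in pixels: a listed point, or the origin of a listed thing).
The state is a dict: "clock": time; "qpos": joint angles; "qd": joint speeds; "tau": joint torques, N m; "eef_pos": TCP position; "tool_rot": TCP orientation; "force": force on the tool from outside, world axes, zero at the start; "torque": the same for the moment, N m; "width": finger opening in mm; "gripper_force": force on a finger pad.
Only numpy, scipy, OpenCV 4.12 (cv2) and the standard library are available. Lean on these libraries where they do the work, as an engineer would, in place of code of your own. Each camera call takes 0.05 s, during which the arm holds its last target. There are 200 camera calls.

## Working session

There is one attempt and no reset: what is moved stays moved. The work goes in short steps, Python scripts to look and compute and a tool call to move; the robot and the scene stay as the last step left them, time stands still between calls to the robot, and variables do not carry over. Pictures are saved under pics/ and viewed, at most 10 in all, crops included, and the job is handed in when it is done.

Besides the shell and the picture viewer there is one more tool, called after "Request:" as name(argument=value, ...) on one line, values as JSON. play_rows: Moves the arm, as the interface text tells. Its arguments: {"type":"object","properties":{"series":{"type":"array"}},"required":["series"]}

```bash
mkdir -p pics
cat > h.py <<'E'
import numpy as np, cv2
from cell import ctrl, get_image, get_calibration, workorder, boxes_of, place_of
from scipy.spatial.transform import Rotation as Ro
def world(cal,D,u,v,depth=None):
    K=cal["K"]; 
    if depth is None:
        p=D[int(v)-1:int(v)+2,int(u)-1:int(u)+2]; p=p[p>0]; depth=np.median(p) if p.size else 0
    c=np.array([(u-K[0][2])/K[0][0],(v-K[1][2])/K[1][1],1])*depth
    return np.array(cal["R"]).T@(c-np.array(cal["t"]))
def proj(cal,X):
    c=np.array(cal["R"])@np.array(X)+np.array(cal["t"]); k=np.array(cal["K"])@c; return k[:2]/k[2]
E
python3 - <<'E'
from h import *
np.set_printoptions(precision=1,suppress=True)
s=ctrl.read_state(); print(s, ctrl.tcp_to_grasp)
for n in("scene","top"):
    im,D=get_image(n); cv2.imwrite(f"pics/{n}0.png",cv2.resize(im[:,:,::-1],(800,600))); np.savez(f"{n}0.npz",im=im,D=D)
    cal=get_calibration(n); print(n,np.array(cal["K"]).ravel(), -np.array(cal["R"]).T@np.array(cal["t"]))
    for t in("toothbrush","bristles","brush_foot","holder","holder_mouth","dispenser","nozzle"):
        for r in place_of(t,n)[:4]:
            u,v=r["pixel"]; print(t,round(r["p"],2),np.array([u,v]),world(cal,D,u,v))
E
```

```text
{'clock': 0.0, 'qpos': array([ 1.2,  0.6,  0. ,  1.5, -0. ,  1. , -0. ]), 'qd': array([-0.,  0., -0.,  0., -0., -0., -0.]), 'tau': array([  0. , -56.3,   1.2, -19.3,   0. ,   0. ,  -0. ]), 'eef_pos': array([ 210.3, -614.4,  230.4]), 'tool_rot': array([-3.1,  0. ,  0.3]), 'force': array([0.2, 0.5, 0.9]), 'torque': array([ 0.,  0., -0.]), 'gripper_force': 0.0, 'width': 85.3935411763942} 18.700000000000003
scene [381.3   0.  257.2   0.  381.3 189.9   0.    0.    1. ] [1264.8 -196.1 1059.7]
toothbrush 0.61 [316.5 210.5] [500.5 230.3   0.9]
toothbrush 0.49 [291.7 207.5] [461.7 150.8   1.8]
toothbrush 0.49 [310.9 157.6] [240.2 313.8   1.9]
bristles 0.64 [324.  176.9] [367.1 314.7  14.8]
bristles 0.51 [300.4 196.8] [422.3 199.2   0.2]
bristles 0.47 [306.8 183.3] [529.  166.3 192.3]
brush_foot 0.63 [274.3 214.8] [472.9  81.5  -0.5]
brush_foot 0.61 [304.  138.1] [119.8 330.9   2.6]
brush_foot 0.26 [175.9 219.6] [ 391.3 -255.3    1.6]
holder 0.63 [311.  243.7] [632.3 155.1  11.6]
holder_mouth 0.82 [313.9 225. ] [619.3 162.6  93.8]
dispenser 0.83 [185.9 255.4] [ 547.  -245.8    0.3]
top [397.9   0.  255.    0.  397.9 190.    0.    0.    1. ] [ 356.8    0.8 1330. ]
toothbrush 0.67 [154.7 265.3] [258.8 329.   -1.2]
toothbrush 0.44 [208.  203.3] [459.5 151.3   0.6]
toothbrush 0.41 [196.9 161.7] [579.5 170.7 119.9]
bristles 0.68 [197.1 173.2] [537.2 164.5 161.6]
bristles 0.55 [158.5 230.6] [372.3 316.7  -0.1]
bristles 0.53 [190.  213.8] [425.3 210.4   8.7]
bristles 0.35 [150.  202.9] [463.1 338.6  26. ]
brush_foot 0.67 [153.5 305.6] [131.7 329.   12.1]
brush_foot 0.62 [231.7 194.5] [487.6  71.7  -1.8]
holder 0.95 [202.1 159.9] [605.6 168.7   9.3]
holder_mouth 0.75 [198.5 154.2] [608.1 169.1  94.3]
dispenser 0.87 [319.5 172.3] [ 556.2 -226.4   -0.4]
nozzle 0.38 [198.2 161.4] [579.5 166.1 124.4]
```

View pics/scene0.png

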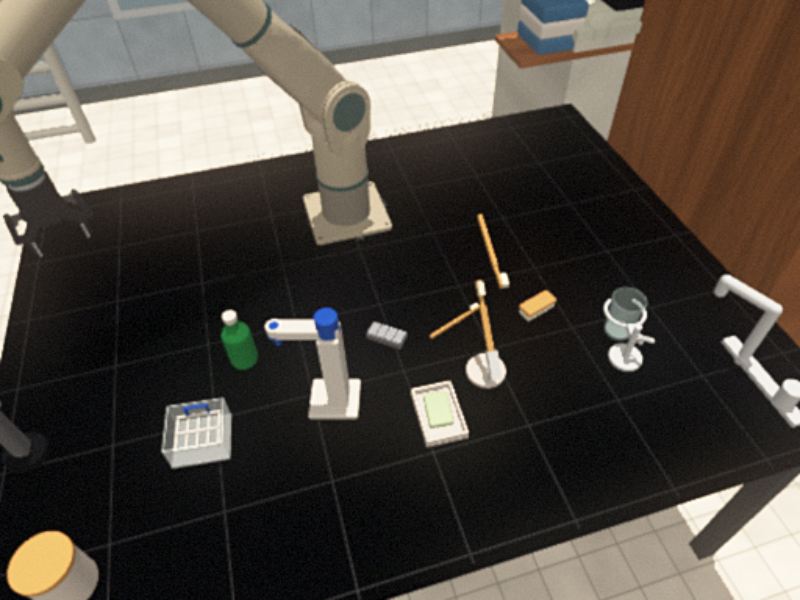

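View pics/top0.png

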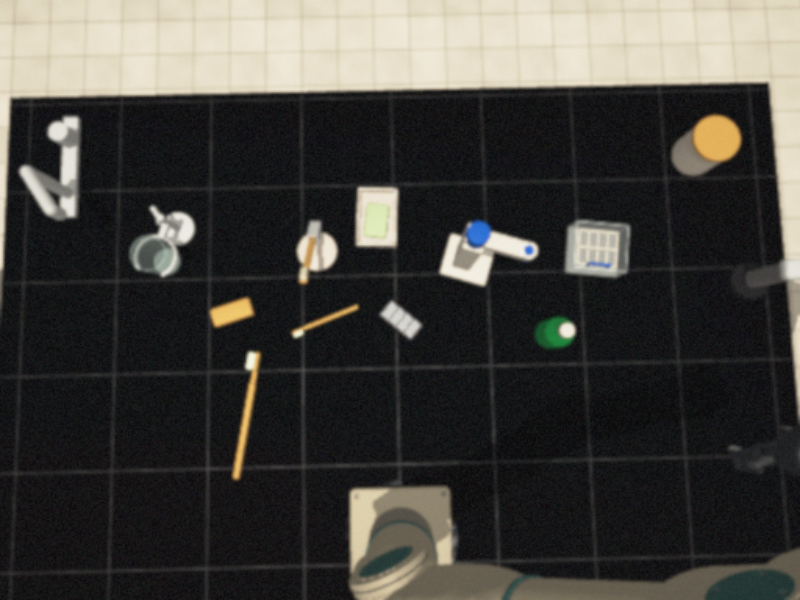

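Run:
```python
from h import *
np.set_printoptions(precision=1,suppress=True)
crops=[]
for n in("scene","top"):
    z=np.load(n+"0.npz"); im,D=z["im"],z["D"]; cal=get_calibration(n); K=np.array(cal["K"])
    v,u=np.mgrid[:384,:512]; c=np.stack([(u-K[0,2])/K[0,0],(v-K[1,2])/K[1,1],np.ones_like(u)],-1)*D[...,None]
    W=(c-np.array(cal["t"]))@np.array(cal["R"])
    hsv=cv2.cvtColor(im,cv2.COLOR_RGB2HSV)
    b=(D>0)&(hsv[...,1]>90)&(hsv[...,0]<25)&(hsv[...,2]>90)&(abs(W[...,0]-570)<80)&(abs(W[...,1]-170)<60)&(W[...,2]>75)&(W[...,2]<230)
    P=W[b]; m=np.median(P,0); d=np.linalg.svd(P-P.mean(0))[2][0]; d*=np.sign(d[2])
    print(n,"brush",len(P),P.mean(0),d,"lo/hi",P[P[:,2].argmin()],P[P[:,2].argmax()], "elev",np.degrees(np.arcsin(d[2])),"az",np.degrees(np.arctan2(d[1],d[0])))
    # arm top
    a=(W[...,2]>232)&(W[...,2]<262)&(abs(W[...,0]-570)<120)&(W[...,1]<-100)&(W[...,1]>-420)
    A=W[a]; print("arm",len(A),A.min(0),A.max(0))
    for nm,q in(("armw",a&(hsv[...,1]<60)),("armblue",a&(hsv[...,1]>120))):
        A=W[q]; 
        if len(A)>5:
            C=np.cov(A[:,:2].T); e=np.linalg.eigh(C)[1][:,1]; e*=np.sign(e[1]); s=(A[:,:2]-A[:,:2].mean(0))@e
            print(nm,len(A),A.mean(0),"dir",e,s.min(),s.max(),"tip",A[:,:2].mean(0)+e*s.min())
    nz=(W[...,2]>185)&(W[...,2]<222)&(abs(W[...,0]-570)<120)&(W[...,1]<-200)&(W[...,1]>-420)&(hsv[...,1]>100)
    if nz.sum(): print("noz",nz.sum(),W[nz].mean(0),W[nz].min(0),W[nz].max(0))
    x0,y0=((275,165) if n=="scene" else (170,140)); crops.append(cv2.resize(im[y0:y0+80,x0:x0+64,::-1],(400,500),interpolation=2))
cv2.imwrite("pics/crop.png",np.hstack(crops))
```

```text
scene brush 155 [574.2 166.8 132.4] [-0.7  0.   0.7] lo/hi [609.  161.1  86.5] [518.8 163.9 197.6] elev 45.558056208277335 az 178.28214514099176
arm 477 [ 536.6 -252.4  232.1] [ 602.5 -124.4  261.9]
armw 369 [ 568.2 -201.9  244.5] dir [0.3 0.9] -54.38020975117291 76.67590800034041 tip [ 550.  -253.2]
armblue 93 [ 589.5 -166.3  248.6] dir [0.4 0.9] -87.86876227268299 33.285938399635 tip [ 550.5 -245. ]
noz 12 [ 556.6 -238.4  203.6] [ 553.5 -244.   194.5] [ 562.9 -232.7  221.5]
top brush 81 [570.  167.4 136. ] [-0.7  0.   0.7] lo/hi [616.7 162.2  86. ] [512.1 162.8 197.1] elev 44.93505147912218 az 178.3261587814436
arm 391 [ 536.8 -251.4  232. ] [ 597.6 -125.2  261.1]
armw 350 [ 560.3 -201.5  244.6] dir [0.2 1. ] -51.32573200916528 77.44292534530331 tip [ 549.4 -251.6]
armblue 22 [ 559.7 -200.3  248.6] dir [0.2 1. ] -42.629536180082106 75.91812468912558 tip [ 552.8 -242.4]
```

View pics/crop.png

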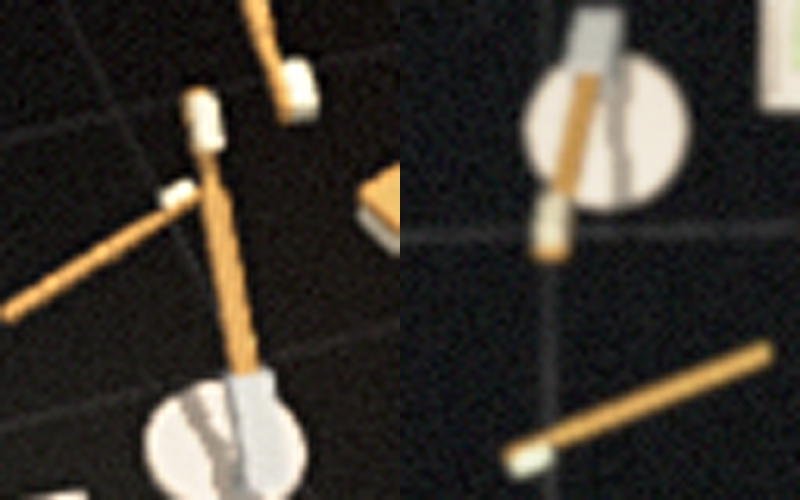

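Three toothbrushes are in the top view (800 px): a short one lying at (325,320), a long one lying at (245,415), and the middle one in the stand, head (303,278), handle (310,250). The crop shows the one in the stand sloping towards the robot with its bristles up, so it is the target. My estimates are brush origin about (580,167,120) and nozzle about (554,-238,195). I'll set out and test which way the wrist turns.

Request:
play_rows(series=[[[1,6,2,0,0,0,0],[1,6,2,0,0,0,0],[1,6,2,0,0,0,0],[1,6,2,0,0,0,0],[1,6,2,10,0,0,0],[1,6,0,10,0,0,0],[1,5,0,10,0,0,0],[1,5,0,10,0,0,0]]])

```text
clock: 1.8
eef_pos: [290.1, -161.3, 329.6]
tool_rot: [-2.468, -0.212, 0.255]
force: [-1.0, 1.1, -1.3]
width: 85.3
gripper_force: 0.0
```

Run:
```python
from h import *
np.set_printoptions(precision=4,suppress=True)
s=ctrl.read_state(); print(s["clock"],s["qpos"],s["eef_pos"]); print(Ro.from_euler("xyz",s["tool_rot"]).as_matrix())
z=np.load("scene0.npz"); D=z["D"]; cal=get_calibration("scene")
get_image("scene"); 
for t in("pill_case","soap_dish","rinse_bottle","nail_brush"):
    for r in place_of(t,"scene")[:1]: print(t,r["p"],world(cal,D,*r["pixel"]))
```

```text
1.8 [ 0.9437  0.3723 -0.0993  1.9466 -0.4167  1.3963 -0.2042] [ 290.0663 -161.3157  329.618 ]
[[ 0.9458  0.3246  0.0017]
 [ 0.247  -0.723   0.6451]
 [ 0.2106 -0.6098 -0.7641]]
pill_case 0.54 [458.0217 -19.083   21.3281]
soap_dish 0.75 [669.3714  22.8868  17.1867]
rinse_bottle 0.93 [ 443.9208 -314.642    34.86  ]
nail_brush 0.82 [493.7464 337.6011  29.467 ]
```

Request:
play_rows(series=[[[1,1,0.5,-10,0,0,0],[1,1,0.5,-10,0,0,0],[1,1,0.5,-10,0,0,0],[1,1,0.5,-10,0,0,0],[1.5,2,0.3,0,0,10.2,0],[1.5,2,0.3,0,0,10.2,0],[1.5,2,0.3,0,0,10.2,0],[1.5,2,0.3,0,0,10.2,0],[1.5,2,0.3,0,0,10.2,0],[1.5,2,0.3,0,0,10.2,0],[1.5,2,0.3,0,0,10.2,0],[1.5,2,0.3,0,0,10.2,0],[1.5,2,0.3,0,0,10.2,0],[1.5,2,0.3,0,0,10.2,0],[1.5,2,0.3,0,0,10.2,0],[1.5,2,0,0,0,10.2,0],[1.5,2,0,0,0,10.2,0],[1.5,2,0,0,0,10.2,0],[1.5,1,0,0,0,10.2,0],[1.5,1,0,0,0,10.2,0]]])

```text
clock: 4.55
eef_pos: [570.7, 177.6, 383.1]
tool_rot: [-3.141, 0.003, -3.101]
force: [0.7, -0.2, 0.4]
width: 85.7
gripper_force: 0.0
```

```bash
cat >> h.py <<'E'
def xb_frame(az,el):
    a,e=np.radians(az),np.radians(el)
    x=np.array([np.cos(a)*np.cos(e),np.sin(a)*np.cos(e),np.sin(e)]); y=np.cross([0,0,1],x); y/=np.linalg.norm(y); z=np.cross(x,y); return x,y,z
def need(R,p):
    s=ctrl.read_state(); Rn=Ro.from_euler("xyz",s["tool_rot"])
    print("clock",round(s["clock"],2),"q",s["qpos"],"p",s["eef_pos"]); 
    print("shift cm",(np.array(p)-s["eef_pos"])/10,"rotvec deg",(Ro.from_matrix(R)*Rn.inv()).as_rotvec(degrees=True),"F",s["force"],"w",s["width"])
E
python3 - <<'E'
from h import *
np.set_printoptions(precision=2,suppress=True)
x,y,z=xb_frame(178.3,45.3); R=np.c_[x,-y,-z]; O=np.array([580,167,120.])
need(R,O-8*x-18.7*z+120*z)
E
```

```text
clock 4.55 q [ 0.14  0.53 -0.83  1.43  0.39  1.36  0.91] p [570.72 177.61 383.14]
shift cm [  8.69  -1.29 -19.76] rotvec deg [-0.21 45.51 -3.85] F [ 0.69 -0.18  0.36] w 85.6676541863879
```

Request:
play_rows(series=[[[3,0,-1,0,9,-0.8,0],[3,0,-1,0,9,-0.8,0],[3,-0.3,-1,0,9,-0.8,0],[1,-0.3,-4,0,9,-0.8,0],[0,-0.3,-4,0,9.5,-0.7,0],[-0.5,-0.3,-4,0,0,0,0],[-0.8,0,-4.5,0,0,0,0],[0,0,0,0,0,0,0],[0,0,0,0,0,0,0]]])

```text
clock: 5.68
eef_pos: [616.6, 158.5, 187.3]
tool_rot: [3.127, -0.64, 3.094]
force: [-0.5, 0.1, 1.1]
width: 85.2
gripper_force: 0.0
```

Run:
```python
from h import *
np.set_printoptions(precision=2,suppress=True)
x,y,z=xb_frame(178.3,45.3); R=np.c_[x,-y,-z]; O=np.array([580,167,120.])
need(R,O-8*x-18.7*z+120*z)
s=ctrl.read_state(); im,D=get_image("wrist"); np.savez("w0.npz",im=im,D=D,p=s["eef_pos"],r=s["tool_rot"])
cal=get_calibration("wrist"); K=np.array(cal["K"]); M=np.array(cal["mount"]); print(K,M)
v,u=np.mgrid[:384,:512]; dx,dy=u-K[0,2],v-K[1,2]; th=np.hypot(dx,dy)/K[0,0]; ph=np.arctan2(dy,dx)
c=np.stack([np.tan(th)*np.cos(ph),np.tan(th)*np.sin(ph),np.ones_like(th)],-1)*D[...,None]
Rt=Ro.from_euler("xyz",s["tool_rot"]).as_matrix()
W=(c@M[:3,:3].T+M[:3,3])@Rt.T+s["eef_pos"]
hsv=cv2.cvtColor(im,cv2.COLOR_RGB2HSV)
b=(D>0)&(th<1.4)&(hsv[...,1]>80)&(hsv[...,0]<25)&(hsv[...,2]>80)&(abs(W[...,0]-570)<90)&(abs(W[...,1]-170)<60)&(W[...,2]>80)&(W[...,2]<215)
P=W[b]; m=P.mean(0); d=np.linalg.svd(P-m)[2][0]; d*=np.sign(d[2]); t=(P-m)@d
print(len(P),m,d,"el",np.degrees(np.arcsin(d[2])),"az",np.degrees(np.arctan2(d[1],d[0])),"ends",m+d*t.min(),m+d*t.max())
for n in("toothbrush","bristles","holder_mouth"):
    for r in place_of(n,"wrist")[:3]: uu,vv=map(int,r["pixel"]); print(n,r["p"],uu,vv,W[vv,uu])
cv2.imwrite("pics/w0.png",im[:,:,::-1])
```

```text
clock 5.67 q [-0.21  1.05  0.    0.92 -0.17  1.79  1.33] p [616.58 158.51 187.26]
shift cm [ 4.1   0.62 -0.17] rotvec deg [-0.32  8.67  1.61] F [-0.47  0.09  1.1 ] w 85.19448733324484
[[297.32   0.   263.03]
 [  0.   297.32 194.86]
 [  0.     0.     1.  ]] [[   0.     -0.96   -0.28   71.41]
 [   1.      0.     -0.     -0.07]
 [   0.     -0.28    0.96 -143.03]
 [   0.      0.      0.      1.  ]]
2159 [572.72 167.54 135.87] [-0.71  0.02  0.71] el 45.11649139626413 az 178.4165082737862 ends [621.71 166.19  86.66] [515.08 169.13 193.76]
toothbrush 0.85 248 149 [457.74 150.07   9.21]
toothbrush 0.85 340 49 [272.18 307.97  14.69]
toothbrush 0.62 271 218 [583.05 167.14 124.6 ]
bristles 0.94 288 127 [425.96 204.86   8.76]
bristles 0.92 357 99 [381.28 311.44  14.49]
bristles 0.55 270 116 [534.87 167.37 189.68]
holder_mouth 0.83 269 268 [617.85 164.53  90.85]
holder_mouth 0.38 130 156 [462.76  -5.58  21.48]
```

View pics/w0.png

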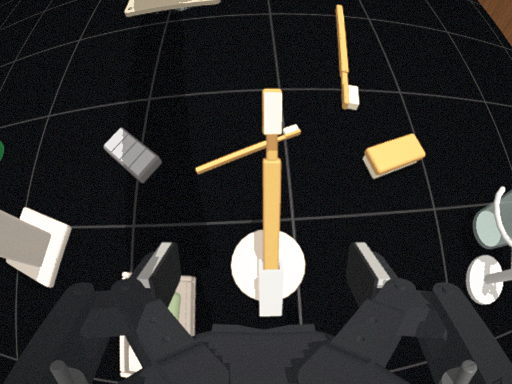

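Request:
play_rows(series=[[[1.5,0.2,0,0,3,0.5,0],[1.5,0.2,0,0,3,0.5,0],[1,0.2,0,0,2.7,0.5,0],[0,0,0,0,0,0,0],[0,0,0,0,0,0,0]]])

```text
clock: 6.5
eef_pos: [625.8, 161.6, 173.6]
tool_rot: [3.125, -0.762, 3.114]
force: [-1.2, -0.4, 1.2]
width: 85.3
gripper_force: 0.0
```

Run:
```python
from h import *
np.set_printoptions(precision=2,suppress=True)
x,y,z=xb_frame(178.4,45.1); R=np.c_[x,-y,-z]; O=np.array([580.5,167.3,121.5])
need(R,O-8*x-18.7*z); s=ctrl.read_state(); Rt=Ro.from_euler("xyz",s["tool_rot"]).as_matrix(); d=O-s["eef_pos"]
print("brush frame offset of tcp", -d@x,-d@y,-d@z, Rt[:,2])
```

```text
clock 6.5 q [-0.15  1.18 -0.17  0.71 -0.07  1.98  1.25] p [625.78 161.59 173.55]
shift cm [-5.29  0.59 -7.09] rotvec deg [-0.63  1.48  0.65] F [-1.18 -0.37  1.2 ] w 85.34562313056256
brush frame offset of tcp 4.808081833994677 4.445717206512308 68.91434583089728 [-0.69  0.04 -0.72]
```

Request:
play_rows(series=[[[-0.8,0.2,-1.6,0,0.3,0.2,0],[-0.8,0.2,-1.6,0,0.3,0.2,0],[-1,0.1,-1.5,0,0.3,0.2,0],[-1.2,0.1,-1.2,0,0.3,0,0],[-1.5,0,-1.2,0,0.3,0,0],[0,0,0,0,0,0,0],[0,0,0,0,0,0,0]]])

```text
clock: 7.38
eef_pos: [573.9, 167.7, 102.6]
tool_rot: [3.125, -0.786, 3.124]
force: [-0.4, -0.5, 0.2]
width: 85.2
gripper_force: 0.0
```

```bash
cat > g.py <<'E'
from h import *
np.set_printoptions(precision=2,suppress=True)
x,y,z=xb_frame(178.4,45.1); R=np.c_[x,-y,-z]; O=np.array([580.5,167.3,121.5])
need(R,O-8*x-18.7*z); s=ctrl.read_state(); Rt=Ro.from_euler("xyz",s["tool_rot"]).as_matrix(); d=O-s["eef_pos"]+Rt[:,2]*18.7
print("brush frame offset of grasp pt", -d@x,-d@y,-d@z, Rt[:,2])
E
python3 g.py
```

```text
clock 7.38 q [-0.15  1.17 -0.18  0.97 -0.07  1.76  1.27] p [573.92 167.69 102.6 ]
shift cm [-0.1  -0.02  0.  ] rotvec deg [-0.66  0.08  0.08] F [-0.4  -0.52  0.17] w 85.22670434326497
brush frame offset of grasp pt -8.716044203556825 -0.031728890226290274 0.69573452818838 [-0.71  0.03 -0.71]
```

Request:
play_rows(series=[[[0,0,0,0,0,0,1],[0,0,0,0,0,0,1],[0,0,0,0,0,0,1],[0,0,0,0,0,0,1],[0,0,0,0,0,0,1],[0,0,0,0,0,0,1],[0,0,0,0,0,0,1],[0,0,0,0,0,0,1]]])

```text
clock: 8.38
eef_pos: [573.1, 167.7, 101.5]
tool_rot: [3.125, -0.788, 3.124]
force: [0.5, 0.8, 0.7]
width: 11.7
gripper_force: 58.4
```

```bash
python3 g.py
```

```text
clock 8.38 q [-0.15  1.17 -0.18  0.97 -0.07  1.76  1.27] p [573.09 167.65 101.48]
shift cm [-0.02 -0.01  0.11] rotvec deg [-0.66 -0.04  0.08] F [0.55 0.8  0.66] w 11.665141033922366
brush frame offset of grasp pt -8.961062928829726 0.024414418968552065 -0.6830662082978307 [-0.71  0.03 -0.71]
```

Request:
play_rows(series=[[[-0.7,0,0.7,0,0,0,1],[-0.7,0,0.7,0,0,0,1],[-0.7,0.1,0.7,0,0,0,1],[-0.7,0,0.7,0,0,0,1],[-0.7,0,0.7,0,0,0,1],[-0.7,0,0.7,0,0,0,1],[-0.7,0.1,0.7,0,0,0,1],[-0.7,0,0.7,0,0,0,1],[-0.7,0,0.7,0,0,0,1],[0,0,0,0,0,0,1]]])

```text
clock: 9.62
eef_pos: [509.8, 169.8, 165.3]
tool_rot: [3.125, -0.788, 3.125]
force: [-0.4, 0.1, -0.4]
width: 11.6
gripper_force: 58.4
```

```bash
cat > meas.py <<'E'
from h import *
np.set_printoptions(precision=2,suppress=True)
def held(tag,names=("bristles","brush_foot","toothbrush","nozzle")):
    s=ctrl.read_state(); im,D=get_image("wrist"); cal=get_calibration("wrist"); K=np.array(cal["K"]); M=np.array(cal["mount"])
    v,u=np.mgrid[:384,:512]; dx,dy=u-K[0,2],v-K[1,2]; th=np.hypot(dx,dy)/K[0,0]; ph=np.arctan2(dy,dx)
    c=np.stack([np.tan(th)*np.cos(ph),np.tan(th)*np.sin(ph),np.ones_like(th)],-1)*D[...,None]
    Rt=Ro.from_euler("xyz",s["tool_rot"]).as_matrix(); T=c@M[:3,:3].T+M[:3,3]; W=T@Rt.T+s["eef_pos"]
    hsv=cv2.cvtColor(im,cv2.COLOR_RGB2HSV)
    b=(D>0)&(th<1.4)&(hsv[...,1]>80)&(hsv[...,0]<25)&(hsv[...,2]>80)&(abs(T[...,1])<30)&(abs(T[...,2]+20)<35)&(T[...,0]<130)
    P=T[b]; m=P.mean(0); d=np.linalg.svd(P-m)[2][0]; d*=np.sign(d[0]); t=(P-m)@d
    print("tool frame brush",len(P),m,d,"ends",m+d*t.min(),m+d*t.max(),"| world dir",Rt@d)
    for n in names:
        for r in place_of(n,"wrist")[:3]: uu,vv=map(int,r["pixel"]); print(n,round(r["p"],2),uu,vv,"tool",T[vv,uu],"world",W[vv,uu])
    cv2.imwrite(f"pics/{tag}.png",im[:,:,::-1]); return im,D,T,W
E
python3 g.py; python3 -c "
from meas import *
held('w1')"
```

```text
clock 9.62 q [-0.15  1.   -0.2   1.22 -0.09  1.68  1.25] p [509.8  169.77 165.31]
shift cm [ 6.31 -0.23 -6.27] rotvec deg [-0.68 -0.01  0.06] F [-0.4   0.14 -0.41] w 11.621369675654103
brush frame offset of grasp pt 80.95384035917775 -0.3277560465254461 -0.4838810771350026 [-0.71  0.03 -0.71]
tool frame brush 6368 [ 26.75  -0.1  -24.  ] [1. 0. 0.] ends [-37.11  -0.34 -24.19] [104.46   0.19 -23.77] | world dir [-0.71  0.02  0.71]
bristles 0.94 291 222 tool [-52.82  31.41 169.41] world [427.99 205.43   8.75]
bristles 0.77 372 182 tool [-13.46 135.88 201.59] world [380.47 311.25  15.18]
bristles 0.63 266 57 tool [ 91.02   0.91 -33.57] world [469.39 170.81 253.51]
brush_foot 0.73 351 63 tool [159.9  153.78 374.14] world [136.5  336.22  16.53]
brush_foot 0.57 181 270 tool [-93.2  -88.93 127.68] world [482.55  83.45   8.14]
toothbrush 0.65 357 118 tool [ 63.25 134.87 275.67] world [273.87 313.31  17.28]
toothbrush 0.62 262 252 tool [  9.62  -0.61 -24.04] world [520.02 168.58 189.08]
```

View pics/w1.png

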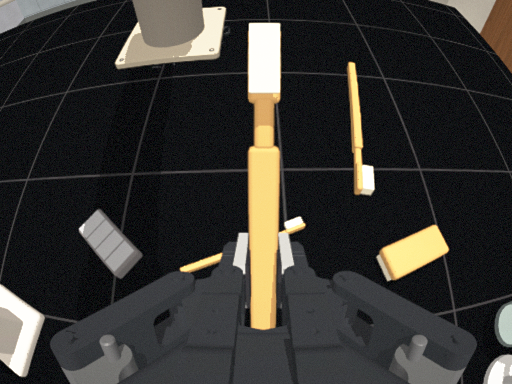

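Brush held squarely: bristles at (266,60), handle between the pads at (262,270). Their tool-frame position (92,0.5,-33.5) fits the given sizes. Next I lift, level and carry it over.

Request:
play_rows(series=[[[-1,0,3.5,0,-9,0,1],[-1,-1,3.5,0,-9,0,1],[-1,-1,3.5,0,-9,0,1],[-1,-1,3.5,0,-9,0,1],[-1,-1,3.5,0,-9,0,1],[0,-4.5,0,0,0,-10,1],[0,-4.5,0,0,0,-10,1],[0,-4.5,0,0,0,-10,1],[0,-4.5,0,0,0,-10,1],[0,-4.5,0,0,0,-10,1],[0,-4.5,0,0,0,-10,1],[0,-4.5,0,0,0,-10,1],[0,-4.5,0,0,0,-10,1],[0,-4.5,0,0,0,-10,1],[0,-4.5,0,0,0,-10,1],[0.5,-4.5,0,0,0,0,1],[0.5,-4.5,0,0,0,0,1],[0.5,-4.5,0,0,0,0,1],[0,0,0,0,0,0,1],[0,0,0,0,0,0,1]]])

```text
clock: 12.38
eef_pos: [475.1, -454.5, 338.9]
tool_rot: [3.114, -0.005, 1.384]
force: [-0.5, 0.2, -0.7]
width: 12.0
gripper_force: 58.5
```

```bash
cat > f.py <<'E'
from meas import *
import sys
N=np.array(eval(sys.argv[1])); az=float(sys.argv[2]); back=float(sys.argv[3])
x,y,z=xb_frame(az,0); R=np.c_[x,-y,-z]; B=np.array([93,.3,-33.5])
need(R,N-[0,0,20]-R@B-back*x)
s=ctrl.read_state(); Rt=Ro.from_euler("xyz",s["tool_rot"]).as_matrix(); print("bristles",s["eef_pos"]+Rt@B,"xb",Rt[:,0])
E
python3 f.py "[553,-238,195]" 77 130; python3 -c "
from meas import *
held('w2')"
```

```text
clock 12.38 q [ 0.53  0.56  0.35  1.37 -0.22  1.22  0.72] p [ 475.1  -454.46  338.88]
shift cm [  2.74  -0.08 -19.74] rotvec deg [ 0.07  1.62 -2.3 ] F [-0.51  0.21 -0.66] w 11.985384418018635
bristles [ 491.7  -363.11  372.81] xb [0.19 0.98 0.  ]
tool frame brush 6269 [ 26.99   0.77 -23.59] [1. 0. 0.] ends [-36.82   0.62 -23.62] [104.77   0.95 -23.54] | world dir [0.19 0.98 0.  ]
toothbrush 0.83 263 254 tool [  9.02   0.68 -23.79] world [ 476.76 -445.71  362.72]
```

Request:
play_rows(series=[[[0.5,0,-4,0,0.8,-1.1,1],[0.5,0,-4,0,0.8,-1.2,1],[0.6,0,-4,0,0,0,1],[0.6,0,-4,0,0,0,1],[0.5,-0.1,-3.7,0,0,0,1],[0,0,0,0,0,0,1],[0,0,0,0,0,0,1]]])

```text
clock: 13.5
eef_pos: [502.6, -457.0, 144.2]
tool_rot: [3.138, 0.004, 1.344]
force: [-0.8, -0.6, 0.9]
width: 11.6
gripper_force: 58.5
```

```bash
python3 f.py "[553,-238,195]" 77 130; python3 -c "
from meas import *
im,D,T,W=held('w3')
hsv=cv2.cvtColor(im,cv2.COLOR_RGB2HSV)
for nm,lo,hi,sel in(('blue',185,235,hsv[...,1]>110),('arm',236,256,hsv[...,1]<90)):
    b=(D>0)&sel&(W[...,2]>lo)&(W[...,2]<hi)&(abs(W[...,0]-560)<70)&(W[...,1]>-300)&(W[...,1]<-150)
    if nm=='blue': b&=(hsv[...,0]>95)&(hsv[...,0]<130)
    P=W[b]; print(nm,len(P))
    if len(P)>5:
        vv,uu=np.nonzero(b); print(P.mean(0),P.min(0),P.max(0),'px',uu.min(),uu.max(),vv.min(),vv.max())
for c in('top','scene'):
    im2,D2=get_image(c); np.savez(c+'3.npz',im=im2,D=D2); cal=get_calibration(c)
    print(c,[(r['p'],r['pixel'],world(cal,D2,*r['pixel'])) for r in place_of('nozzle',c)[:2]], proj(cal,[553,-238,195]))
x=cv2.resize(im2[130:230,130:250,::-1],None,fx=4,fy=4,interpolation=2)
w=im[:,:,::-1]; H=400; w=cv2.resize(w,(310,400)) if 0 else w[0:384,130:440]
cv2.imwrite('pics/m3.png',np.hstack([x[:384],w]))
"
```

```text
clock 13.5 q [ 0.52  0.78  0.31  1.52 -0.28  0.88  0.7 ] p [ 502.55 -457.02  144.19]
shift cm [-0.    0.18 -0.27] rotvec deg [0.28 0.13 0.  ] F [-0.82 -0.59  0.88] w 11.57525480552318
bristles [ 523.69 -366.31  177.31] xb [ 0.23  0.97 -0.  ]
tool frame brush 6337 [ 27.05   0.76 -23.59] [1. 0. 0.] ends [-37.15   0.64 -23.72] [104.88   0.9  -23.44] | world dir [ 0.23  0.97 -0.01]
bristles 0.8 265 55 tool [ 91.76   1.32 -35.32] world [ 524.4  -367.74  179.14]
toothbrush 0.87 265 254 tool [  9.58   1.56 -24.83] world [ 506.17 -447.92  168.98]
blue 0
arm 0
top [(0.57, [150.6, 201.8], array([466.65, 336.6 ,  26.36]))] [334.67 163.04]
scene [(0.81, [176.4, 217.2], array([ 565.27, -240.33,  222.08]))] [178.24 219.61]
```

View pics/m3.png

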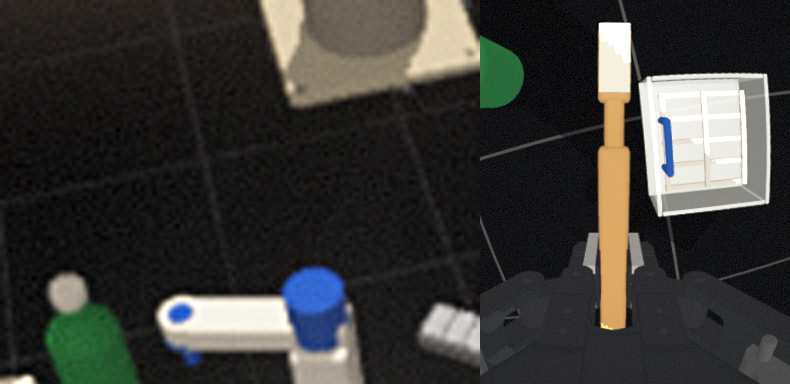

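Run:
```python
from h import *
np.set_printoptions(precision=2,suppress=True)
for n,box in(("top",(325,145,350,175)),("scene",(165,200,184,215)),("scene",(170,214,186,224))):
    z=np.load(n+"0.npz"); im=z["im"]; cal=get_calibration(n); x0,y0,x1,y1=box
    h=cv2.cvtColor(im[y0:y1,x0:x1],cv2.COLOR_RGB2HSV); m=(h[...,1]>110)&(h[...,0]>95)&(h[...,0]<130)
    v,u=np.nonzero(m); print(n,m.sum(),u.mean()+x0,v.mean()+y0,u.min()+x0,u.max()+x0,v.min()+y0,v.max()+y0,"pred top",proj(cal,[553,-238,247]),"tip",proj(cal,[553,-238,195]),"mm/px x",proj(cal,[563,-238,247])-proj(cal,[553,-238,247]),proj(cal,[553,-228,247])-proj(cal,[553,-238,247]))
```

```text
top 21 337.5238095238095 160.42857142857142 330 343 148 170 pred top [338.48 159.74] tip [334.67 163.04] mm/px x [-0.16 -3.56] [-3.61  0.08]
scene 18 174.72222222222223 207.61111111111111 172 177 206 209 pred top [174.99 208.11] tip [178.24 219.61] mm/px x [0.53 2.68] [ 3.59 -0.84]
scene 22 176.77272727272728 218.8181818181818 172 180 217 221 pred top [174.99 208.11] tip [178.24 219.61] mm/px x [0.53 2.68] [ 3.59 -0.84]
```

The nozzle prediction matches its blue marks in both cameras within about 2 mm. Going in head first.

Request:
play_rows(series=[[[0.2,0.8,-0.3,0.3,0,0,1],[0.3,1.5,0,0,0,0,1],[0.3,1.5,0,0,0,0,1],[0.4,1.5,0,0,0,0,1],[0.4,1.5,0,0,0,0,1],[0.4,1.5,0,0,0,0,1],[0.3,1.5,0,0,0,0,1],[0.3,1.5,0,0,0,0,1],[0.2,1,0,0,0,0,1],[0.1,0.5,0,0,0,0,1],[0,0,0,0,0,0,1],[0,0,0,0,0,0,1]]])

```text
clock: 15.45
eef_pos: [530.7, -329.2, 139.6]
tool_rot: [3.141, -0.002, 1.343]
force: [0.3, -0.7, 0.5]
width: 11.7
gripper_force: 58.5
```

```bash
python3 f.py "[552,-238,195]" 77 0; python3 -c "
from meas import *
im,D,T,W=held('w4')
im2,D2=get_image('scene'); cal=get_calibration('scene')
print([(r['p'],r['pixel'],world(cal,D2,*r['pixel'])) for n in('nozzle','bristles') for r in place_of(n,'scene')[:3]], proj(cal,[552,-238,175]))
x=cv2.resize(im2[175:255,140:220,::-1],None,fx=5,fy=5,interpolation=2)[:384]
cv2.imwrite('pics/m4.png',np.hstack([x,im[0:384,100:440,::-1]]))
"
```

```text
clock 15.45 q [ 0.32  0.72  0.32  1.68 -0.3   0.79  0.55] p [ 530.73 -329.2   139.58]
shift cm [0.01 0.07 0.19] rotvec deg [-0.08  0.05  0.07] F [ 0.29 -0.74  0.46] w 11.701342108482562
bristles [ 552.03 -238.73  173.23] xb [0.23 0.97 0.  ]
tool frame brush 6260 [ 26.81   0.75 -23.6 ] [1. 0. 0.] ends [-36.74   0.5  -23.6 ] [ 86.38   0.98 -23.59] | world dir [0.23 0.97 0.  ]
toothbrush 0.78 260 255 tool [  8.82  -0.67 -24.35] world [ 532.05 -320.49  163.94]
[(0.72, [178.4, 217.8], array([ 559.98, -235.8 ,  211.12])), (0.83, [175.3, 224.9], array([ 551.22, -250.26,  172.4 ])), (0.73, [324.0, 178.7], array([375.52, 311.11,  14.37])), (0.68, [300.0, 195.5], array([416.52, 199.75,   0.98]))] [179.38 223.55]
```

View pics/m4.png

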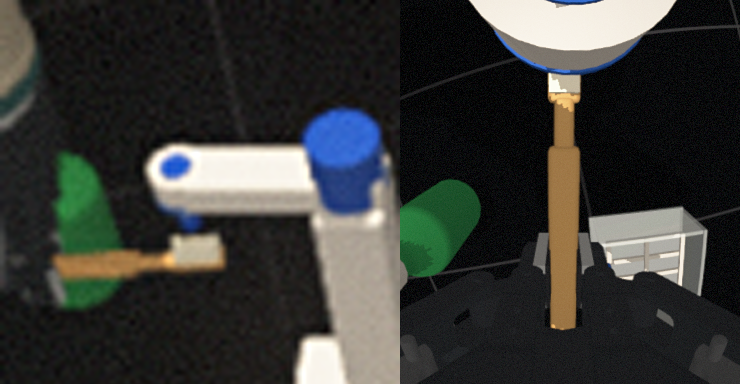

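```bash
python3 -c "
from meas import *
im,D,T,W=held('w5',())
hsv=cv2.cvtColor(im,cv2.COLOR_RGB2HSV)
b=(D>0)&(W[...,2]>240)&(W[...,2]<254)&(W[...,1]>-300)&(W[...,1]<-100)&(T[...,0]>70)&(T[...,0]<140)
P=T[b]; print(len(P),P.min(0),P.max(0),W[b][:,2].mean())
for lo in range(76,100,3):
    q=P[abs(P[:,0]-lo)<1.5]
    if len(q): print(lo,len(q),q[:,1].min(),q[:,1].max())
"
```

```text
tool frame brush 6248 [ 26.8    0.75 -23.6 ] [ 1.  0. -0.] ends [-36.86   0.53 -23.57] [ 85.51   0.96 -23.63] | world dir [0.23 0.97 0.  ]Traceback (most recent call last):
  File "<string>", line 6, in <module>
    P=T[b]; print(len(P),P.min(0),P.max(0),W[b][:,2].mean())
                         ~~~~~^^^
    return umr_minimum(a, axis, None, out, keepdims, initial, where)
ValueError: zero-size array to reduction operation minimum which has no identity
```

In the scene crop the bristle block (197,250) lies right under the nozzle tip (192,226) with a clear gap. The wrist view shows the brush lined up with the dispenser's arm. I'll raise it about 1.5 mm and let it settle.

Request:
play_rows(series=[[[0,0.05,0.15,0,0,0,1],[0,0,0,0,0,0,1],[0,0,0,0,0,0,1],[0,0,0,0,0,0,1],[0,0,0,0,0,0,1],[0,0,0,0,0,0,1]]])

```text
clock: 16.65
eef_pos: [531.0, -327.9, 141.0]
tool_rot: [3.141, -0.002, 1.344]
force: [0.2, -0.7, 0.5]
width: 11.8
gripper_force: 58.5
```

```bash
python3 f.py "[552,-238,195]" 77 0; python3 -c "
from h import *
workorder.finish_job()"
```

```text
clock 16.65 q [ 0.32  0.72  0.32  1.68 -0.3   0.79  0.55] p [ 530.97 -327.86  140.96]
shift cm [-0.02 -0.07  0.05] rotvec deg [-0.12  0.04  0.01] F [ 0.2  -0.69  0.48] w 11.817002216302088
bristles [ 552.18 -237.39  174.67] xb [0.23 0.97 0.  ]
the job is handed in; nothing more can be done
```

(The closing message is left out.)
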